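# Load the waffle iron, shut it and clamp it

### The job

Take the rectangular waffle from the serving tray and lay it flat on the lower plate of the open waffle iron, inside the raised rim, and let go of it. Then lower the lid gently until it is fully closed, without letting it drop, and after that swing the clamp on the iron's side all the way down over the lid. Leave the round wafers, the mug and the spatula where they are.

Things in the scene. Friction and masses are not known exactly. Their poses are not given: they have to be found in the camera images.
- iron: waffle iron, fixed to the table, black base 160 (x) x 180 (y) x 50 mm with a steel rim 10 mm high round the lower plate; lid and clamp are carried on it. Origin: centre of its underside on the table. Its -x side is the front (lid handle when closed), its +x side carries the lid hinge, its +y side the clamp bracket (bracket reaches y = 110 mm, 112 mm high, at x = -52 to -8 mm)
- plate (a point): centre of the lower plate's upper face, 50 mm above the table; axes as the iron's. The plate inside the rim is 120 mm (x) by 140 mm (y); the rim stands 10 mm above it and is 20 mm wide. With the lid closed there is 30 mm of height over the plate
- lid (a joint): lid hinge, rad: 0 closed, 1.57 upright, up to 2.0 leaning back open. The lid weighs about 0.6 kg; the hinge is a little stiff, so it stands open, but it falls shut if let go part-way down
- lid_hinge (a point): on the lid's hinge axis, at its middle: 85 mm along +x and 62 mm up in the iron's frame. The axis runs along the iron's y
- lid_handle (a point): middle of the lid's handle, a round black bar 16 mm thick, 110 mm long along the iron's y, free for 95 mm between its two arms and 52 mm beyond the lid's edge. In the lid's frame (the iron's axes at the hinge when closed) it lies 217 mm along -x from the hinge and 26 mm above it; the lid itself is 160 x 180 mm, from 1 to 44 mm above the hinge axis. The point turns with the lid
- clamp (a joint): clamp hinge, rad: 0 fully down over the closed lid, about 1.57 upright, up to 2.0 leaning outwards. It stays where it is left (takes about 2 N at the grip)
- clamp_hinge (a point): on the clamp's hinge axis, at its middle: 30 mm along -x, 104 mm along +y and 117 mm up in the iron's frame. The axis runs along the iron's x
- clamp_grip (a point): grasp point on the clamp's grip, a round black bar 16 mm thick along the iron's x, cranked off the end of the steel arm: 34 mm from here to its free end (+x), 38 mm to the arm (-x). Clamp down: 38 mm along +x, 80 mm along -y and 26 mm up from clamp_hinge (143 mm above the table, 37 mm above the lid's top). Open, it swings out to the iron's +y side. Turns with the clamp
- waffle: loose rectangular waffle, rigid, golden with square pockets, 110 (x) x 62 (y) x 24 mm (z), about 90 g, lying flat. Origin: centre of its underside
- tray: fixed aluminium serving tray, 380 (x) x 240 (y) mm, floor 6 mm thick, rim 12 mm high in all. Origin: centre of its underside. The waffle lies on one half and the round wafers on the other
- wafers: stack of round wafers, one loose piece, 110 mm across and 20 mm high, on the tray; to be left alone. Origin: centre of its underside
- mug: white mug, 80 mm across, 90 mm high; to be left alone. Origin: centre of its underside
- spatula: spatula with a wooden handle, 260 mm long, lying on the table beyond the iron; to be left alone. Origin near its middle, on its underside
There are look-alikes about, which are no part of the job. Leave any blue look-alike of the waffle alone.

How it is judged:
By the outcome, as a careful person would: the job done as asked, in the order asked, and still so for the second after the job is handed in, with the robot touching nothing.
It also fails if it takes over 69 s, if anything falls off the work surface, if the arm or the gripper's body presses on something with over 40 N, if the wrist force passes 120 N, or if a joint passes its speed limit or range.

### The arm

A 6-joint arm with a two-finger parallel gripper is mounted at the origin on the work surface. World frame = base frame: x ahead of the robot, y to its left, z up, the work surface at z = 0. Lengths are in m, angles in rad, forces in N, time in s.
With the tool pointing down it reaches from about 0.35 to 0.85 m from the base axis. Payload 8.1 kg.
Tool frame: the origin (TCP) lies where the fingers leave the gripper's body, on its centre line; the fingertips stand 73 mm ahead of it and the grasp point (between the pads) lies 54 mm ahead of it; y points along the fingers, z is the direction in which the jaws open and shut, and the axes are right-handed (so a half turn about y gives the same grasp; the last joint's range is limited). The gripper opens to 85 mm and grips with 20 to 120 N. Pads are 22 mm wide; open, the fingers measure 114 mm over their backs; the gripper's body (76 mm by 85 mm) begins 54 mm behind the grasp point. The pads swing forward as they close: fully open they stand 13 mm farther back than shut.
Start: joints at [-1.351, 0.13, 1.488, -0, 1.523, -0.085], TCP at [0.18, -0.572, 0.304] pointing down, gripper open.
Joint ranges: [-2.96, 2.96], [-0.89, 2.26], [0.02, 2.5], [-1.34, 4.48], [0, 2.73], [-2.66, 2.66]. Speed limits (rad/s): [2.39, 2.39, 2.79, 3.14, 3.14, 3.14].

### API

Orientations are given as a unit quaternion [x, y, z, w].
In Python, from rig import * gives the robot as it stands. The module is installed in compiled form; this text tells all that it offers.
- The arm moves only by the tool play_rows, never from a script. Its argument "motion" is a list of rows, each an object with "jaw": the finger opening in cm, from 0 to 8.54; "xyz": the shift along the world's x, y, z in cm, a list of three; "roll": the turn about the world's z in degrees. A call has exactly 8 rows; each row is the pose to reach, as a shift and turn from the pose measured when the call began; what a row does not reach only later rows make up. A row lasts 1/8 s, in which the tool goes at most 62.5 mm and 10.7 degrees, less where a joint would pass 70% of its speed; a pose out of reach is approached as far as the arm can. A call with a gripper value outside its range is refused whole. The fingers move at their own pace and stop on an object; "grip_force" is the grip in N (left out, the last holds). Time passes only in rows, so rows that repeat a pose let the fingers close, or fill a call up. It gives the time, the measured TCP pose, the force and the opening at its end, in the units of the state.
- sense(): the state, without advancing time (a new reading comes with each control period).
- get_image(name): name is "scene" or "top" or "wrist"; returns a dict with "image" (420x560x3 uint8, red, green, blue), "camera_matrix" (3x3 intrinsics, pixels), "k1" (the pictures are not rectified: a ray, as slopes to the right and down, at radius r is drawn at 1 + k1 r^2 times it, then the intrinsics apply), "xyz" and "rotation" of the camera in the world. Camera axes: x right, y down, z forward; pixel columns grow to the right and rows downward; lengths in m; the calibration is good to about 2 mm. A picture is of the moment at which its call begins. There is no depth.
- close_job(): hands the job in, once; it reports no verdict.
The state is a dict: "time_s": time; "qpos": joint angles; "qvel": joint speeds; "joint_efforts": joint torques, N m; "position": TCP position; "eef_rot": TCP orientation; "contact_force": force on the tool from outside, world axes, zero at the start; "moment": the same for the moment, N m; "grip_width": finger opening in m.
Only numpy, scipy, OpenCV 4.12 (cv2) and the standard library are available. Lean on these libraries where they do the work, as an engineer would, in place of code of your own. Each camera call takes 0.05 s, during which the arm holds its last target.

## Working session

There is one attempt and no reset: what is moved stays moved. The work goes in short steps, Python scripts to look and compute and a tool call to move; the robot and the scene stay as the last step left them, time stands still between calls to the robot, and variables do not carry over. Pictures are saved under pics/ and viewed, and the job is handed in when it is done.

Besides the shell and the picture viewer there is one more tool, called after "Call:" as a command line: name --argument value ..., lists and objects as JSON in quotes. play_rows: Moves the arm, as the interface text tells. Its arguments: {"type":"object","properties":{"motion":{"type":"array"},"grip_force":{"type":"number"}},"required":["motion"]}

```bash
mkdir -p pics; cat > h.py <<'E'
from rig import *
import numpy as np, cv2
from scipy.spatial.transform import Rotation as R
def shot(n,f):
    d=get_image(n); cv2.imwrite(f'pics/{f}.png',d['image'][:,:,::-1]); 
    np.savez(f'pics/{f}.npz',**{k:v for k,v in d.items()})
    return d
def load(f): return dict(np.load(f'pics/{f}.npz'))
def rot(d):
    r=np.array(d['rotation']); return r if r.shape==(3,3) else R.from_quat(r).as_matrix()
def ray(d,u,v):
    K=d['camera_matrix'];k=float(d['k1'])
    xd=(u-K[0,2])/K[0,0]; yd=(v-K[1,2])/K[1,1]; x,y=xd,yd
    for _ in range(30):
        s=1+k*(x*x+y*y); x,y=xd/s,yd/s
    w=rot(d)@np.array([x,y,1]); return np.array(d['xyz']),w/np.linalg.norm(w)
def atz(d,u,v,z):
    o,w=ray(d,u,v); return o+w*(z-o[2])/w[2]
def proj(d,p):
    c=rot(d).T@(np.array(p)-d['xyz']); x,y=c[0]/c[2],c[1]/c[2]; s=1+float(d['k1'])*(x*x+y*y)
    K=d['camera_matrix']; return np.array([K[0,0]*x*s+K[0,2],K[1,1]*y*s+K[1,2]])
E
python3 - <<'E'
from h import *
print(sense())
for n in ['scene','top','wrist']:
    d=shot(n,n+'0'); print(n,d['xyz'],d['k1'],d['camera_matrix'][0],np.array(d['rotation']).round(3).tolist())
E
```

```text
{'time_s': 0.0, 'qpos': array([-1.35138389e+00,  1.31172010e-01,  1.48928750e+00, -5.27144692e-07,
        1.52300106e+00, -8.54391968e-02]), 'qvel': array([-0.00092844, -0.00040128, -0.00024387, -0.00034499,  0.00124163,
        0.00038813]), 'joint_efforts': array([-2.19921778e-03, -5.69396710e+01, -5.00559318e+01, -5.73685120e-04,
        1.42698051e-02, -1.89511417e-05]), 'position': array([ 0.17999814, -0.57192465,  0.30283332]), 'eef_rot': array([-0.10740881,  0.69956695, -0.69824913,  0.10732002]), 'contact_force': array([-0.36507903,  0.53406925, -0.23438307]), 'moment': array([-0.02686226, -0.04349032,  0.03058972]), 'grip_width': 0.08532406568515422}
scene [ 1.13808913 -0.37596069  0.93171776] -0.12072552677070542 [413.27908573   0.         282.62919555] [0.818, 0.435, -0.18, -0.33]
top [0.36209193 0.07895977 1.06339995] -0.07633197890633174 [408.91490702   0.         285.38943596] [0.707, -0.704, 0.049, -0.045]
wrist [ 0.25384888 -0.54875901  0.37225299] -0.04455306714821439 [312.74260225   0.         279.64050648] [0.797, -0.585, -0.091, 0.122]
```

View pics/scene0.png

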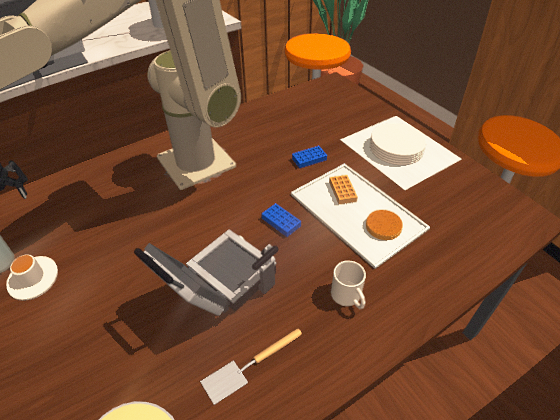

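View pics/top0.png

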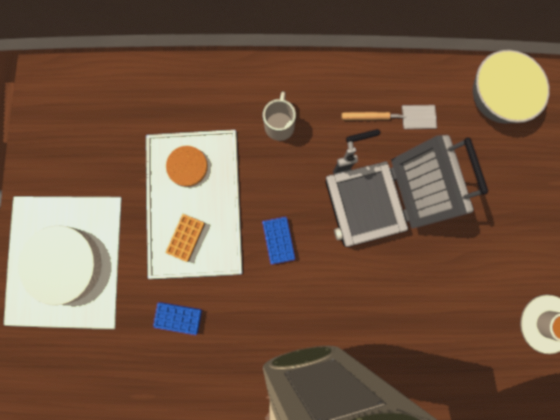

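View pics/wrist0.png

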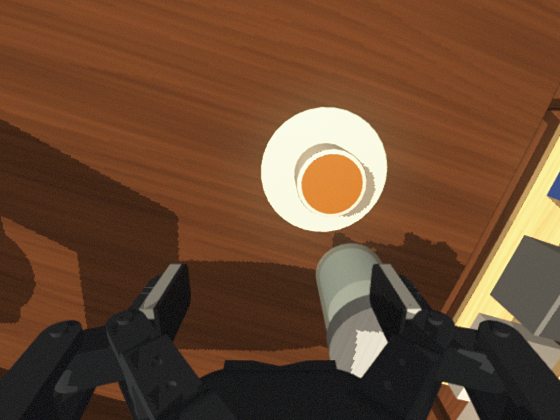

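```bash
python3 - <<'E'
from h import *
i=cv2.imread('pics/top0.png')
def crop(x0,y0,x1,y1,s,f): cv2.imwrite(f'pics/{f}.png',cv2.resize(i[y0:y1,x0:x1],None,fx=s,fy=s,interpolation=cv2.INTER_CUBIC))
crop(310,100,500,260,4,'c_iron'); crop(140,200,220,280,7,'c_waf')
i=cv2.imread('pics/scene0.png'); crop(130,210,290,330,5,'c_iron2')
E
```

```text
(no output)
```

View pics/c_iron.png

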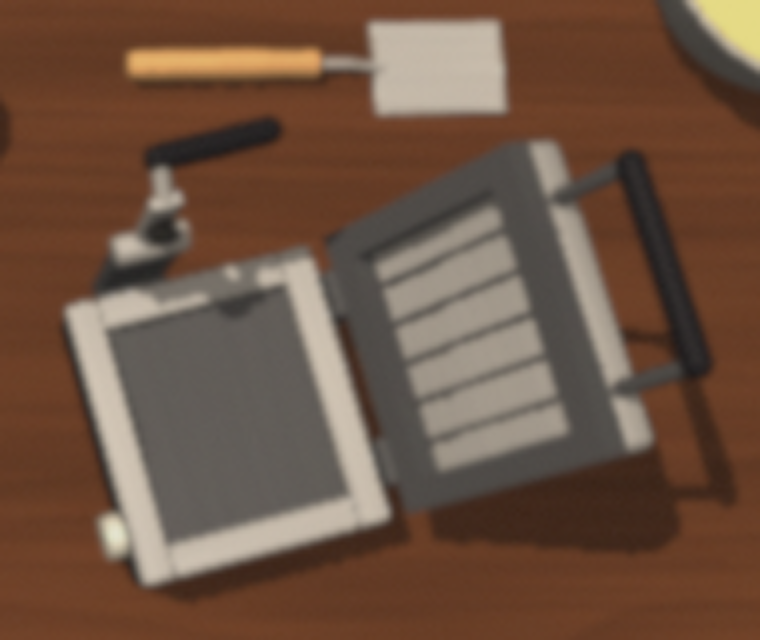

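View pics/c_waf.png

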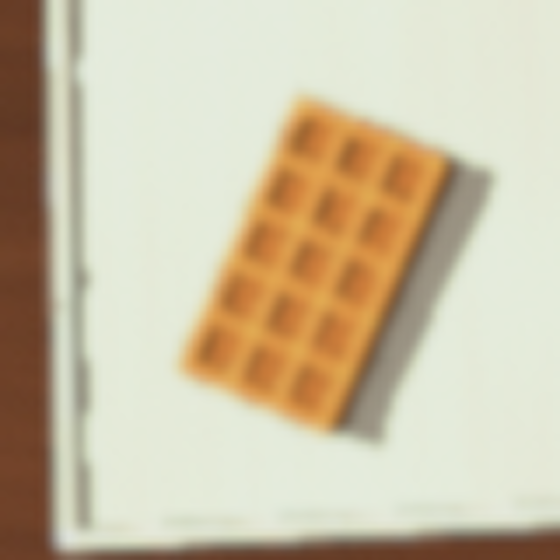

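View pics/c_iron2.png

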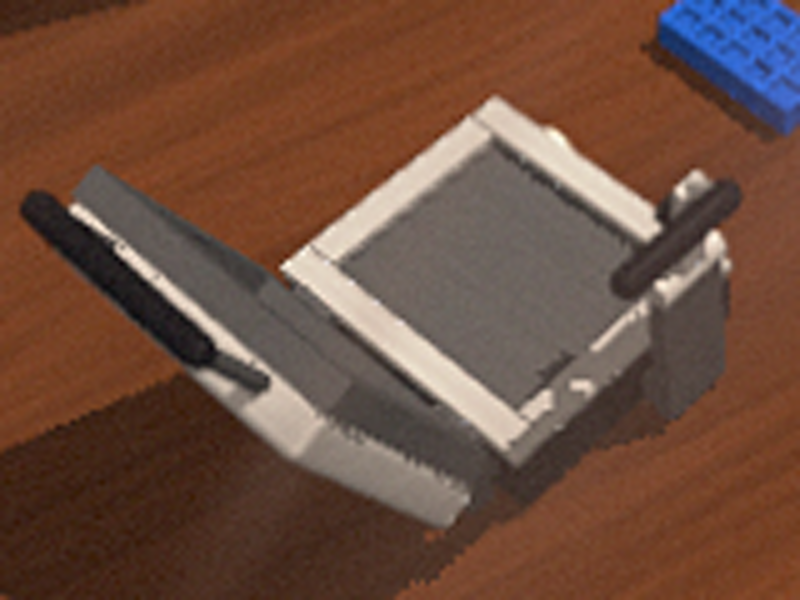

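```bash
cat > fit.py <<'E'
from h import *
from scipy.optimize import least_squares
T=load('top0');S=load('scene0')
def tp(c): return np.array([310+(c[0]+.5)/4-.5,100+(c[1]+.5)/4-.5])
def sp(c): return np.array([130+(c[0]+.5)/5-.5,210+(c[1]+.5)/5-.5])
def wp(t,z): return np.array([(140+(z[0]+.5)/7-.5),200+(z[1]+.5)/7-.5])
def iron2w(p,q):
    c,s=np.cos(p[2]),np.sin(p[2]); return np.array([p[0]+c*q[0]-s*q[1],p[1]+s*q[0]+c*q[1],q[2]])
def lidpt(th,q): # q in lid frame; opening raises -x side
    x=q[0];z=q[2]; return np.array([.085+x*np.cos(th)+z*np.sin(th),q[1],.062-x*np.sin(th)+z*np.cos(th)])
def clpt(th,q): # -y side goes up when opening, to +y
    y=q[1];z=q[2]; return np.array([-.03+q[0],.104+y*np.cos(th)+z*np.sin(th),.117-y*np.sin(th)+z*np.cos(th)])
obs=[]
for c,q in [((65,308),(-.08,.09,.06)),((145,585),(-.08,-.09,.06)),((390,520),(.08,-.09,.06)),((310,248),(.08,.09,.06)),((108,328),(-.06,.07,.06)),((287,287),(.06,.07,.06))]: obs.append((T,tp(c),'b',q))
for c,q in [((495,97),(-.08,-.09,.06)),((283,268),(.08,-.09,.06)),((512,455),(.08,.09,.06))]: obs.append((S,sp(c),'b',q))
for c,q in [((632,158),(-.217,.050,.026)),((698,366),(-.217,-.050,.026))]: obs.append((T,tp(c),'l',q))
for c,q in [((40,208),(-.217,-.050,.026)),((198,350),(-.217,.050,.026))]: obs.append((S,sp(c),'l',q))
for c,q in [((155,158),(.004,-.08,.026)),((270,128),(.068,-.08,.026))]: obs.append((T,tp(c),'c',q))
for c,q in [((630,285),(.068,-.08,.026)),((730,193),(.004,-.08,.026))]: obs.append((S,sp(c),'c',q))
def pt(p,k,q):
    q={'b':lambda q:np.array(q),'l':lambda q:lidpt(p[3],q),'c':lambda q:clpt(p[4],q)}[k](q); return iron2w(p,q)
f=lambda p:np.concatenate([proj(d,pt(p,k,q))-u for d,u,k,q in obs])
if __name__=='__main__':
    r=least_squares(f,[.4,-.1,-1.35,1.9,1.8]); print(r.x.round(4),np.degrees(r.x[2]));print(r.fun.reshape(-1,2).round(1).tolist())
    np.save('iron.npy',r.x)
    p=r.x
    print('handle',pt(p,'l',(-.217,0,.026)),'grip',pt(p,'c',(.038,-.08,.026)),'plate',iron2w(p,(0,0,.05)),'hinge',iron2w(p,(.085,0,.062)))
    # waffle: top corners z=.030
    w=np.array([atz(T,140+(a+.5)/7-.5,200+(b+.5)/7-.5,.030) for a,b in [(303,97),(450,158),(333,432),(183,365)]])
    print(w.round(4)); print('c',w.mean(0)); e=(w[0]+w[1]-w[2]-w[3])/2; print('long',e,np.linalg.norm(e),np.degrees(np.arctan2(e[1],e[0]))); e=(w[1]+w[2]-w[0]-w[3])/2; print(np.linalg.norm(e),np.degrees(np.arctan2(e[1],e[0])))
    s=sense(); M=R.from_quat(s['eef_rot']).as_matrix(); print(M.round(3))
E
python3 fit.py
```

```text
[ 0.5077 -0.1286 -1.299   2.0072  1.643 ] -74.42922489016394
[[-0.4, 0.3], [-0.1, 0.6], [0.1, -0.5], [-1.2, -0.9], [-1.3, 0.8], [-0.6, -1.2], [-0.5, -1.1], [-1.2, -1.0], [0.7, -0.1], [-0.1, 3.5], [-1.3, -3.3], [1.0, 1.6], [-1.6, -1.4], [1.1, -0.7], [-0.1, -0.4], [-0.8, 0.3], [-1.6, 1.4]]
handle [ 0.56147257 -0.32154119  0.24767272] grip [ 0.64057749 -0.09988735  0.19491735] plate [ 0.50771036 -0.12860668  0.05      ] hinge [ 0.53052678 -0.21048715  0.062     ]
[[0.4825 0.3342 0.03  ]
 [0.4605 0.2796 0.03  ]
 [0.3614 0.3191 0.03  ]
 [0.3849 0.3745 0.03  ]]
c [0.42231429 0.32683087 0.03      ]
long [ 0.09839542 -0.03991387  0.        ] 0.10618274650880839 -22.07981753046483
0.059483296519928175 -112.4953420564316
[[-0.954 -0.     0.3  ]
 [-0.3    0.001 -0.954]
 [-0.    -1.    -0.001]]
```

Call:
play_rows --motion '[{"jaw": 8.5,"xyz": [2.2,5.8,0],"roll": 10.5},{"jaw": 8.5,"xyz": [4.4,11.6,0],"roll": 21},{"jaw": 8.5,"xyz": [6.6,17.4,0],"roll": 31.5},{"jaw": 8.5,"xyz": [9,23.2,0],"roll": 42},{"jaw": 8.5,"xyz": [11.5,29,0],"roll": 52.5},{"jaw": 8.5,"xyz": [14,34.8,0],"roll": 63},{"jaw": 8.5,"xyz": [17,40.6,0],"roll": 73.5},{"jaw": 8.5,"xyz": [19,46.4,0],"roll": 84}]' --grip_force 40

```text
time_s: 1.15
position: [0.3694, -0.1091, 0.3031]
eef_rot: [0.549, -0.446, 0.446, -0.548]
contact_force: [1.2, -0.1, -0.7]
grip_width: 0.085
```

Call:
play_rows --motion '[{"jaw": 8.5,"xyz": [0.8,6,0],"roll": 10},{"jaw": 8.5,"xyz": [1.6,12,-1],"roll": 20},{"jaw": 8.5,"xyz": [2.4,18,-2],"roll": 30},{"jaw": 8.5,"xyz": [3.2,24,-3.5],"roll": 40},{"jaw": 8.5,"xyz": [4,29.5,-5],"roll": 50},{"jaw": 8.5,"xyz": [4.7,35,-7],"roll": 56.5},{"jaw": 8.5,"xyz": [5.3,40.5,-9],"roll": 56.5},{"jaw": 8.5,"xyz": [5.3,43.6,-10.5],"roll": 56.5}]'

```text
time_s: 2.15
position: [0.4217, 0.3292, 0.1967]
eef_rot: [0.695, -0.133, 0.132, -0.694]
contact_force: [0.5, -0.6, 0.1]
grip_width: 0.0849
```

```bash
python3 - <<'E'
from h import *
d=shot('wrist','w1'); s=sense(); print(s['position'],R.from_quat(s['eef_rot']).as_matrix().round(3).tolist(),s['qpos'])
i=cv2.imread('pics/w1.png'); cv2.imwrite('pics/w1b.png',cv2.resize(i,None,fx=1.4,fy=1.4))
E
```

```text
[0.42056718 0.33087642 0.19468402] [[0.93, -0.003, 0.368], [-0.368, -0.001, 0.93], [-0.003, -1.0, -0.002]] [ 5.70115099e-01  3.76890943e-02  1.78975177e+00  1.24564998e-03
  1.31727528e+00 -6.24258865e-01]
```

View pics/w1b.png

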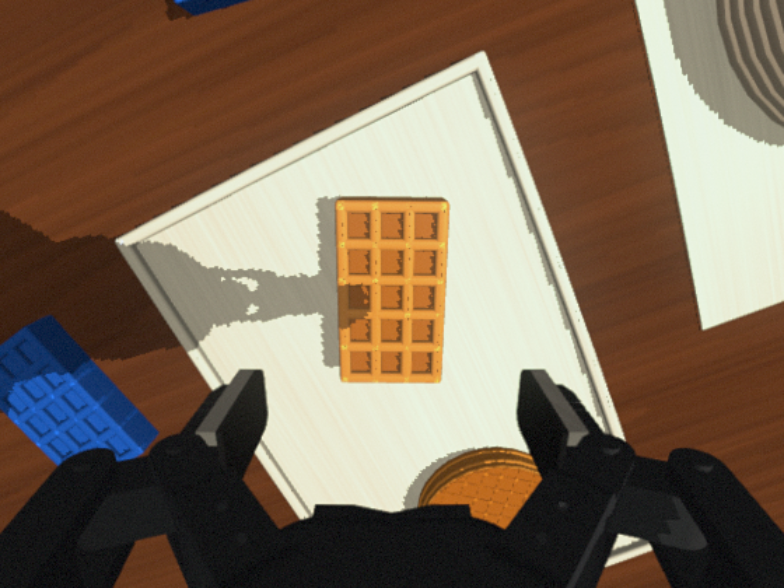

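```bash
python3 - <<'E'
from h import *
d=load('w1')
w=np.array([atz(d,(a+.5)/1.4-.5,(b+.5)/1.4-.5,.030) for a,b in [(337,198),(449,200),(440,382),(341,382)]])
print(w.round(4)); print('c',w.mean(0)); e=(w[0]+w[1]-w[2]-w[3])/2; print('long',np.linalg.norm(e),np.degrees(np.arctan2(e[1],e[0]))); e=(w[1]+w[2]-w[0]-w[3])/2; print(np.linalg.norm(e),np.degrees(np.arctan2(e[1],e[0])))
E
```

```text
[[0.3606 0.3223 0.03  ]
 [0.3836 0.3772 0.03  ]
 [0.484  0.3361 0.03  ]
 [0.4619 0.2803 0.03  ]]
c [0.42253128 0.32896384 0.03      ]
long 0.10909136641808323 157.6099801629007
0.059773318118381366 67.88949338387452
```

```bash
python3 - <<'E'
from h import *
d=load('w1'); s=sense(); M=R.from_quat(s['eef_rot']).as_matrix(); t=s['position']
print('cam in tool',M.T@(d['xyz']-t), (M.T@rot(d)).round(3).tolist())
for a,b,z in [(264,371,-.0425),(520,372,.0425),(267,408,-.0425),(518,412,.0425)]:
    o,w=ray(d,(a+.5)/1.4-.5,(b+.5)/1.4-.5); o=M.T@(o-t); w=M.T@w
    print((o+w*(z-o[2])/w[2]).round(4), (o+w*(-z-o[2])/w[2]).round(4))
print(s['position'])
E
```

```text
cam in tool [-0.07514983 -0.07115026 -0.00081419] [[0.001, 0.953, 0.302], [-0.001, -0.302, 0.953], [1.0, -0.001, 0.0]]
[-0.0072  0.0565 -0.0425] [-0.1457 -0.2038  0.0425]
[-0.0046  0.0606  0.0425] [-0.1431 -0.198  -0.0425]
[ 0.0061  0.0556 -0.0425] [-0.1596 -0.2029  0.0425]
[0.0095 0.0584 0.0425] [-0.1567 -0.1958 -0.0425]
[0.42056718 0.33087642 0.19468402]
```

Call:
play_rows --motion '[{"jaw": 8.5,"xyz": [0.2,-0.2,-3],"roll": -0.5},{"jaw": 8.5,"xyz": [0.2,-0.2,-6],"roll": -0.5},{"jaw": 8.5,"xyz": [0.2,-0.2,-9],"roll": -0.5},{"jaw": 8.5,"xyz": [0.2,-0.2,-11],"roll": -0.5},{"jaw": 8.5,"xyz": [0.2,-0.2,-11.5],"roll": -0.5},{"jaw": 7.2,"xyz": [0.2,-0.2,-11.5],"roll": -0.5},{"jaw": 5.5,"xyz": [0.2,-0.2,-11.5],"roll": -0.5},{"jaw": 5.5,"xyz": [0.2,-0.2,-11.5],"roll": -0.5}]' --grip_force 40

```text
time_s: 3.2
position: [0.4234, 0.3294, 0.081]
eef_rot: [-0.694, 0.136, -0.135, 0.694]
contact_force: [-0.3, 0.5, 3.0]
grip_width: 0.0611
```

```bash
python3 - <<'E'
from h import *
d=shot('wrist','w2'); s=sense(); print(s['position'],s['grip_width'],s['contact_force'])
E
```

```text
[0.42339965 0.32934759 0.08100683] 0.06115548282538596 [-0.44850452 -0.28546065  5.03612679]
```

View pics/w2.png

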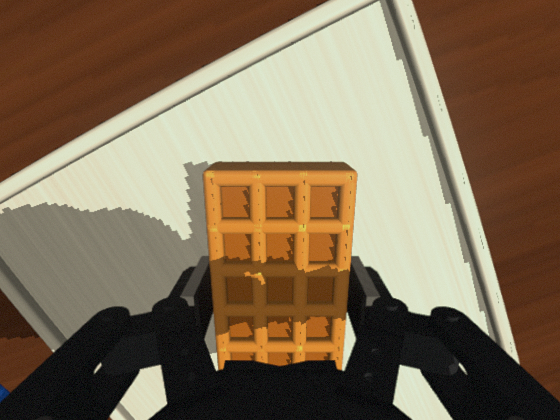

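Call:
play_rows --motion '[{"jaw": 5.5,"xyz": [0,0,4],"roll": 0},{"jaw": 5.5,"xyz": [0,0,9],"roll": 0},{"jaw": 5.5,"xyz": [0.5,-3,13],"roll": 3},{"jaw": 5.5,"xyz": [1.5,-8,14],"roll": 9},{"jaw": 5.5,"xyz": [2.5,-13.5,14],"roll": 15},{"jaw": 5.5,"xyz": [3.5,-19,14],"roll": 21},{"jaw": 5.5,"xyz": [4.5,-24.5,14],"roll": 27},{"jaw": 5.5,"xyz": [5.5,-30,14],"roll": 32}]'

```text
time_s: 4.25
position: [0.4784, 0.0276, 0.2214]
eef_rot: [0.704, 0.062, -0.062, -0.704]
contact_force: [-0.2, -0.5, -0.9]
grip_width: 0.061
```

Call:
play_rows --motion '[{"jaw": 5.5,"xyz": [1.2,-5,0],"roll": 3},{"jaw": 5.5,"xyz": [2,-10,0],"roll": 6},{"jaw": 5.5,"xyz": [2.9,-15,0],"roll": 6},{"jaw": 5.5,"xyz": [2.9,-15.8,-2],"roll": 6},{"jaw": 5.5,"xyz": [2.9,-15.8,-4],"roll": 6},{"jaw": 5.5,"xyz": [2.9,-15.8,-4],"roll": 6},{"jaw": 5.5,"xyz": [2.9,-15.8,-4],"roll": 6},{"jaw": 5.5,"xyz": [2.9,-15.8,-4],"roll": 6}]'

```text
time_s: 5.25
position: [0.5081, -0.1303, 0.1827]
eef_rot: [0.701, 0.1, -0.099, -0.7]
contact_force: [0.5, 0.4, -0.3]
grip_width: 0.0611
```

```bash
python3 - <<'E'
from h import *
for n in ['wrist','scene','top']: d=shot(n,n+'3')
s=sense(); print(s['time_s'],s['position'],s['grip_width'],s['contact_force'],R.from_quat(s['eef_rot']).as_matrix().round(3).tolist(),s['qpos'].round(2))
w=cv2.imread('pics/wrist3.png');t=cv2.imread('pics/top3.png')[80:270,290:510];t=cv2.resize(t,None,fx=3,fy=3,interpolation=cv2.INTER_CUBIC);cv2.imwrite('pics/top3c.png',t)
E
```

```text
5.4 [ 0.50778484 -0.13034021  0.18217782] 0.061383553237868635 [ 0.78769006 -0.78707962 -1.1397542 ] [[0.961, 0.001, -0.278], [0.278, -0.001, 0.961], [0.0, -1.0, -0.001]] [-0.35  0.02  1.83 -0.    1.29 -2.2 ]
```

View pics/wrist3.png

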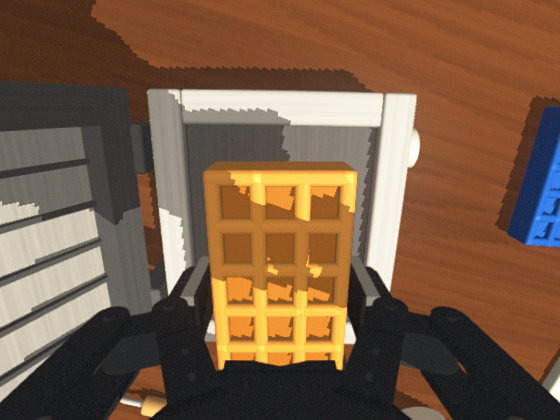

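View pics/scene3.png

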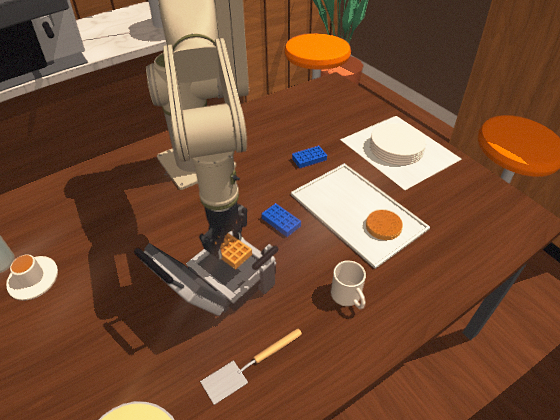

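```bash
python3 - <<'E'
from h import *
from fit import iron2w
d=load('wrist3'); p=np.load('iron.npy')
for (u,v),q in [((150,91),(.08,-.09,.06)),((416,96),(-.08,-.09,.06)),((184,126),(.06,-.07,.06)),((383,126),(-.06,-.07,.06))]:
    print(atz(d,u,v,.06).round(4),iron2w(p,q).round(4),proj(d,iron2w(p,q)).round(1))
# waffle in world: top face z: 
zt=sense()['position'][2]-.081+.030
w=[atz(d,u,v,zt) for u,v in [(205,171),(356,171)]]; print(w, zt)
E
```

```text
[ 0.4451 -0.227   0.06  ] [ 0.4425 -0.2298  0.06  ] [146.1  85. ]
[ 0.4046 -0.0769  0.06  ] [ 0.3995 -0.0757  0.06  ] [421.2  87.9]
[ 0.4593 -0.2038  0.06  ] [ 0.4564 -0.2052  0.06  ] [182.7 120.5]
[ 0.4263 -0.0894  0.06  ] [ 0.4242 -0.0896  0.06  ] [383.9 122.5]
[array([ 0.46472451, -0.17310537,  0.13117782]), array([ 0.4483185 , -0.11630752,  0.13117782])] 0.13117782191184535
```

Call:
play_rows --motion '[{"jaw": 5.5,"xyz": [0,0.1,-2],"roll": -0.4},{"jaw": 5.5,"xyz": [0,0.1,-4],"roll": -0.4},{"jaw": 5.5,"xyz": [0,0.1,-5],"roll": -0.4},{"jaw": 5.5,"xyz": [0,0.1,-5.5],"roll": -0.4},{"jaw": 5.5,"xyz": [0,0.1,-5.7],"roll": -0.4},{"jaw": 5.5,"xyz": [0,0.1,-5.7],"roll": -0.4},{"jaw": 5.5,"xyz": [0,0.1,-5.7],"roll": -0.4},{"jaw": 5.5,"xyz": [0,0.1,-5.7],"roll": -0.4}]'

```text
time_s: 6.4
position: [0.508, -0.1294, 0.1256]
eef_rot: [0.701, 0.097, -0.096, -0.7]
contact_force: [-0.8, 0.3, -1.4]
grip_width: 0.0609
```

```bash
python3 - <<'E'
from h import *
d=shot('wrist','w4'); s=sense(); print(s['time_s'],s['position'],s['grip_width'],s['contact_force'])
E
```

```text
6.45 [ 0.50795218 -0.1293732   0.12545562] 0.060921369996482906 [-0.50494682  0.4033984  -1.83412262]
```

View pics/w4.png

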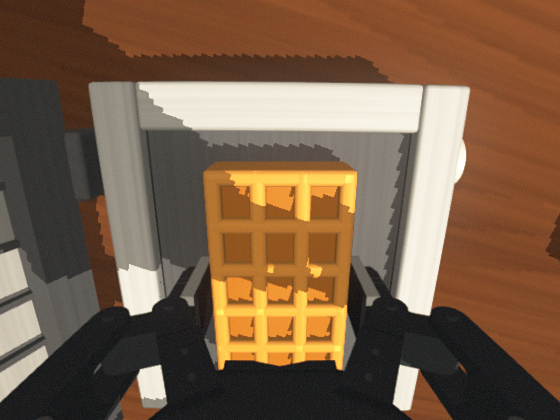

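Call:
play_rows --motion '[{"jaw": 5.5,"xyz": [0,0,-0.1],"roll": 0},{"jaw": 6.6,"xyz": [0,0,-0.1],"roll": 0},{"jaw": 7.2,"xyz": [0,0,-0.1],"roll": 0},{"jaw": 7.2,"xyz": [0,0,-0.1],"roll": 0},{"jaw": 7.2,"xyz": [0,0,1],"roll": 0},{"jaw": 7.2,"xyz": [0,0,4],"roll": 0},{"jaw": 7.2,"xyz": [0,0,9],"roll": 0},{"jaw": 7.2,"xyz": [0,0,15],"roll": 0}]'

```text
time_s: 7.45
position: [0.5072, -0.1291, 0.2767]
eef_rot: [0.701, 0.097, -0.097, -0.7]
contact_force: [1.0, -0.3, -0.7]
grip_width: 0.072
```

```bash
python3 - <<'E'
from h import *
d=shot('wrist','w5'); s=sense(); print(s['time_s'],s['position'],s['grip_width'],s['contact_force'])
E
```

```text
7.5 [ 0.510532   -0.13025755  0.28733551] 0.07186022191704586 [ 2.48472424 -0.24914094  7.2502499 ]
```

View pics/w5.png

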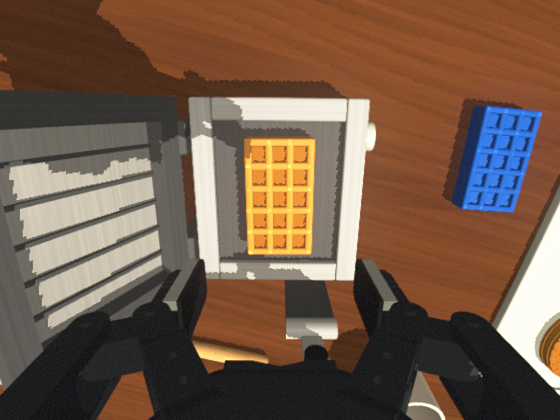

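Call:
play_rows --motion '[{"jaw": 7,"xyz": [0,0,4],"roll": 0},{"jaw": 7,"xyz": [0,0,9],"roll": 0},{"jaw": 6,"xyz": [0.5,-2,9.5],"roll": 0},{"jaw": 6,"xyz": [1.5,-6,9.5],"roll": 0},{"jaw": 6,"xyz": [2.5,-11,9.5],"roll": 0},{"jaw": 6,"xyz": [4,-16,9.5],"roll": 0},{"jaw": 6,"xyz": [5.1,-19.1,9],"roll": 0},{"jaw": 6,"xyz": [5.1,-19.1,9],"roll": 0}]'

```text
time_s: 8.5
position: [0.5609, -0.3237, 0.3747]
eef_rot: [0.702, 0.099, -0.093, -0.699]
contact_force: [0.1, 0.4, -0.7]
grip_width: 0.0598
```

```bash
python3 - <<'E'
from h import *
d=shot('wrist','w6');shot('top','t6'); shot('scene','s6');s=sense(); print(s['time_s'],s['position'],s['grip_width'],s['contact_force'],s['qpos'].round(2))
E
```

```text
8.65 [ 0.56130362 -0.32082436  0.37693408] 0.05968605938789092 [-0.17787484 -0.4003065   0.15507524] [-0.6   0.23  1.25  0.    1.65 -2.45]
```

View pics/w6.png

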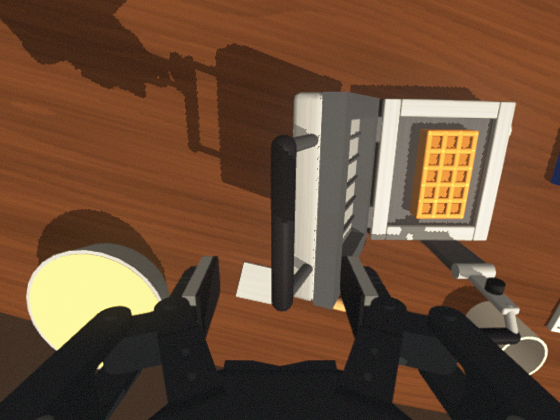

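View pics/s6.png

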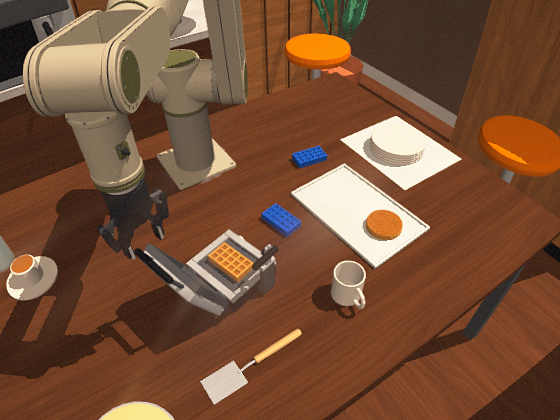

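```bash
cat > fit2.py <<'E'
from fit import *
W3,W5,W6=load('wrist3'),load('w5'),load('w6')
o2=[]
for d,l in [(W3,[((150,91),(.08,-.09,.06)),((416,96),(-.08,-.09,.06))]),(W5,[((190,98),(.08,-.09,.06)),((369,99),(-.08,-.09,.06)),((357,280),(-.08,.09,.06))]),(W6,[((514,102),(-.08,-.09,.06)),((487,240),(-.08,.09,.06))])]:
    for u,q in l: o2.append((d,np.array(u),'b',q))
for u,q in [((283,139),(-.217,-.053,.026)),((283,307),(-.217,.053,.026))]: o2.append((W6,np.array(u),'l',q))
f2=lambda p:np.concatenate([proj(d,pt(p,k,q))-u for d,u,k,q in o2])
if __name__=='__main__':
    p0=np.load('iron.npy'); print(f2(p0).reshape(-1,2).round(1).tolist())
    r=least_squares(lambda p:f2(np.r_[p,p0[4]]),p0[:4]); p=np.r_[r.x,p0[4]]; print(p,r.fun.reshape(-1,2).round(1).tolist()); np.save('iron2.npy',p)
    for P in(p0,p): print('handle',pt(P,'l',(-.217,0,.026)),'hinge',iron2w(P,(.085,0,.062)))
E
python3 fit2.py
```

```text
[[-3.9, -6.0], [5.2, -8.1], [-2.2, -3.5], [2.9, -4.1], [-0.5, -1.4], [3.8, -2.9], [1.7, -1.3], [0.5, 10.1], [-0.0, -10.7]]
[ 0.51090372 -0.12935707 -1.31214007  1.99664299  1.64295393] [[-4.2, -2.6], [3.7, -1.1], [-2.5, -1.3], [2.1, 0.6], [-3.4, 2.0], [2.9, 0.6], [-0.8, 1.3], [2.2, 10.8], [-0.4, -9.4]]
handle [ 0.56147257 -0.32154119  0.24767272] hinge [ 0.53052678 -0.21048715  0.062     ]
handle [ 0.56163007 -0.32107878  0.24887919] hinge [ 0.53264517 -0.2115295   0.062     ]
```

Call:
play_rows --motion '[{"jaw": 6,"xyz": [0,0,-3],"roll": 0},{"jaw": 6,"xyz": [0,0,-5.5],"roll": 0},{"jaw": 6,"xyz": [0,0,-7],"roll": 0},{"jaw": 6,"xyz": [0,0,-7.6],"roll": 0},{"jaw": 4,"xyz": [0,0,-7.6],"roll": 0},{"jaw": 2.5,"xyz": [0,0,-7.6],"roll": 0},{"jaw": 2,"xyz": [0,0,-7.6],"roll": 0},{"jaw": 2,"xyz": [0,0,-7.6],"roll": 0}]' --grip_force 30

```text
time_s: 9.65
position: [0.5614, -0.321, 0.3015]
eef_rot: [0.703, 0.101, -0.093, -0.698]
contact_force: [-1.1, -0.0, 0.7]
grip_width: 0.0196
```

```bash
python3 - <<'E'
from h import *
d=shot('wrist','w7');s=sense(); print(s['time_s'],s['position'],s['grip_width'],s['contact_force'],s['qpos'].round(2))
E
```

```text
9.7 [ 0.56140879 -0.32093669  0.30132323] 0.020085247271308285 [-0.12644549 -0.52872795  0.66571739] [-0.6   0.25  1.36  0.    1.52 -2.45]
```

View pics/w7.png

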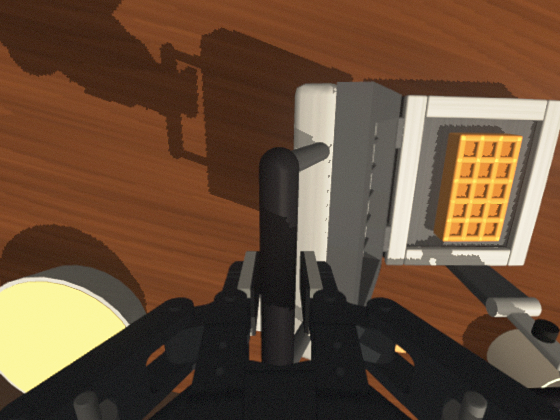

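Call:
play_rows --motion '[{"jaw": 1,"xyz": [0,0,0],"roll": 0},{"jaw": 1,"xyz": [0,0,0],"roll": 0},{"jaw": 1,"xyz": [0,0,0],"roll": 0},{"jaw": 1,"xyz": [0,0,0],"roll": 0},{"jaw": 1,"xyz": [0,0,0],"roll": 0},{"jaw": 1,"xyz": [0,0,0],"roll": 0},{"jaw": 1,"xyz": [0,0,0],"roll": 0},{"jaw": 1,"xyz": [0,0,0],"roll": 0}]' --grip_force 30

```text
time_s: 10.7
position: [0.5614, -0.321, 0.3014]
eef_rot: [0.703, 0.101, -0.093, -0.698]
contact_force: [0.6, -2.3, 1.4]
grip_width: 0.0148
```

```bash
python3 - <<'E'
from h import *
s=sense(); print(s['time_s'],s['position'],s['grip_width'],s['contact_force'],s['moment'])
psi=-1.305; u=-np.array([np.cos(psi),np.sin(psi)])
def off(t): return np.array([.217*np.cos(t)-.026*np.sin(t), .217*np.sin(t)+.026*np.cos(t)])
a0=off(2.0)
for t in np.arange(2.0,-0.01,-0.1):
    d=off(t)-a0; print(round(t,2),(np.r_[u*d[0],d[1]]*100).round(2), 'abs',(s['position']+np.r_[u*d[0],d[1]]).round(4))
E
```

```text
10.7 [ 0.56141222 -0.3210174   0.30140055] 0.014772657729484728 [ 0.59697197 -2.34547617  1.37819283] [-0.51000179 -0.0846481  -0.10238624]
2.0 [-0.  0.  0.] abs [ 0.5614 -0.321   0.3014]
1.9 [-0.5   1.85  1.04] abs [ 0.5564 -0.3025  0.3118]
1.8 [-1.03  3.79  1.89] abs [ 0.5511 -0.2831  0.3203]
1.7 [-1.58  5.81  2.53] abs [ 0.5456 -0.2629  0.3267]
1.6 [-2.14  7.88  2.97] abs [ 0.54   -0.2423  0.3311]
1.5 [-2.72  9.97  3.18] abs [ 0.5343 -0.2213  0.3332]
1.4 [-3.29 12.08  3.18] abs [ 0.5285 -0.2002  0.3332]
1.3 [-3.86 14.18  2.95] abs [ 0.5228 -0.1792  0.3309]
1.2 [-4.42 16.24  2.52] abs [ 0.5172 -0.1586  0.3266]
1.1 [-4.97 18.26  1.87] abs [ 0.5117 -0.1385  0.3201]
1.0 [-5.5  20.2   1.01] abs [ 0.5064 -0.1191  0.3115]
0.9 [-6.   22.04 -0.04] abs [ 0.5014 -0.1006  0.301 ]
0.8 [-6.47 23.78 -1.27] abs [ 0.4967 -0.0832  0.2887]
0.7 [-6.91 25.39 -2.68] abs [ 0.4923 -0.0671  0.2746]
0.6 [-7.31 26.86 -4.25] abs [ 0.4883 -0.0524  0.2589]
0.5 [-7.67 28.17 -5.96] abs [ 0.4847 -0.0394  0.2418]
0.4 [-7.98 29.3  -7.8 ] abs [ 0.4816 -0.028   0.2234]
0.3 [-8.24 30.26 -9.75] abs [ 0.479  -0.0185  0.2039]
0.2 [ -8.44  31.02 -11.79] abs [ 0.477  -0.0109  0.1835]
0.1 [ -8.6   31.58 -13.9 ] abs [ 0.4754 -0.0052  0.1624]
-0.0 [ -8.69  31.93 -16.05] abs [ 0.4745 -0.0017  0.1409]
```

Call:
play_rows --motion '[{"jaw": 1,"xyz": [-0.25,0.92,0.54],"roll": 0},{"jaw": 1,"xyz": [-0.5,1.85,1.04],"roll": 0},{"jaw": 1,"xyz": [-0.77,2.8,1.48],"roll": 0},{"jaw": 1,"xyz": [-1.03,3.79,1.89],"roll": 0},{"jaw": 1,"xyz": [-1.3,4.8,2.22],"roll": 0},{"jaw": 1,"xyz": [-1.58,5.81,2.53],"roll": 0},{"jaw": 1,"xyz": [-1.86,6.84,2.77],"roll": 0},{"jaw": 1,"xyz": [-2.14,7.88,2.97],"roll": 0}]' --grip_force 30

```text
time_s: 11.7
position: [0.5398, -0.2414, 0.3315]
eef_rot: [0.703, 0.101, -0.093, -0.698]
contact_force: [1.3, -3.6, 4.6]
grip_width: 0.015
```

```bash
python3 - <<'E'
from h import *
d=shot('wrist','w8');s=sense(); print(s['time_s'],s['position'],s['grip_width'],s['contact_force'],s['moment'],s['qpos'].round(2))
E
```

```text
11.75 [ 0.53965037 -0.2403605   0.33183447] 0.01487332159852583 [-1.14881782 -0.95820937  5.82232597] [-0.38982044  0.18995649 -0.14331023] [-0.51  0.09  1.49  0.    1.56 -2.35]
```

View pics/w8.png

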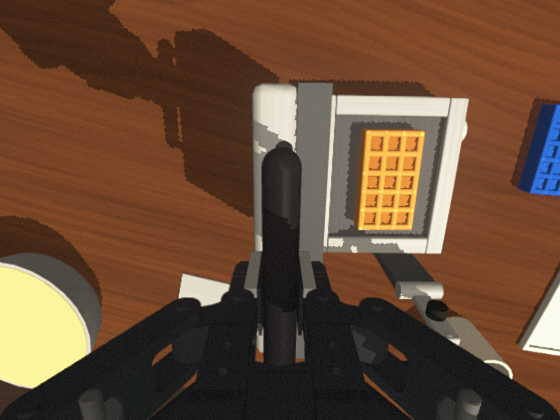

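Call:
play_rows --motion '[{"jaw": 1,"xyz": [-0.25,0.85,0.04],"roll": 0},{"jaw": 1,"xyz": [-0.53,1.9,0.14],"roll": 0},{"jaw": 1,"xyz": [-0.82,2.95,0.15],"roll": 0},{"jaw": 1,"xyz": [-1.11,4.01,0.14],"roll": 0},{"jaw": 1,"xyz": [-1.39,5.06,0.04],"roll": 0},{"jaw": 1,"xyz": [-1.68,6.11,-0.09],"roll": 0},{"jaw": 1,"xyz": [-1.96,7.14,-0.29],"roll": 0},{"jaw": 1,"xyz": [-2.24,8.17,-0.52],"roll": 0}]' --grip_force 30

```text
time_s: 12.75
position: [0.5171, -0.1579, 0.3265]
eef_rot: [0.702, 0.101, -0.093, -0.698]
contact_force: [2.4, 1.0, 7.0]
grip_width: 0.015
```

```bash
python3 - <<'E'
from h import *
d=shot('wrist','w9');s=sense(); print(s['time_s'],s['position'],s['grip_width'],s['contact_force'],s['moment'],s['qpos'].round(2))
E
```

```text
12.8 [ 0.51678498 -0.15678323  0.32625405] 0.01482510609683256 [1.49954448 0.80819175 4.55201722] [-0.0246301  -0.38642163 -0.12909466] [-0.39 -0.05  1.63  0.    1.55 -2.24]
```

View pics/w9.png

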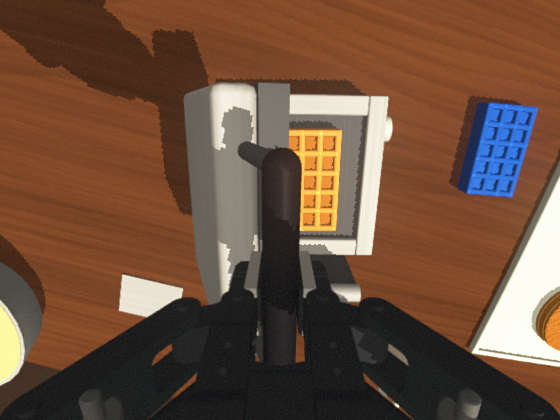

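Call:
play_rows --motion '[{"jaw": 1,"xyz": [-0.23,0.83,-0.28],"roll": 0},{"jaw": 1,"xyz": [-0.51,1.83,-0.61],"roll": 0},{"jaw": 1,"xyz": [-0.78,2.8,-1.03],"roll": 0},{"jaw": 1,"xyz": [-1.04,3.77,-1.47],"roll": 0},{"jaw": 1,"xyz": [-1.29,4.71,-1.98],"roll": 0},{"jaw": 1,"xyz": [-1.54,5.62,-2.52],"roll": 0},{"jaw": 1,"xyz": [-1.78,6.5,-3.12],"roll": 0},{"jaw": 1,"xyz": [-2.01,7.36,-3.75],"roll": 0}]' --grip_force 30

```text
time_s: 13.8
position: [0.4964, -0.0825, 0.2883]
eef_rot: [0.702, 0.101, -0.093, -0.699]
contact_force: [3.2, -0.9, 0.2]
grip_width: 0.0148
```

```bash
python3 - <<'E'
from h import *
d=shot('wrist','w10');s=sense(); print(s['time_s'],s['position'],s['grip_width'],s['contact_force'],s['moment'],s['qpos'].round(2))
E
```

```text
13.85 [ 0.49608129 -0.081415    0.28739717] 0.0149347933899545 [2.9699147  4.09030717 1.48670022] [ 0.23623707 -0.49587211 -0.10079044] [-0.27 -0.14  1.78  0.    1.48 -2.11]
```

View pics/w10.png

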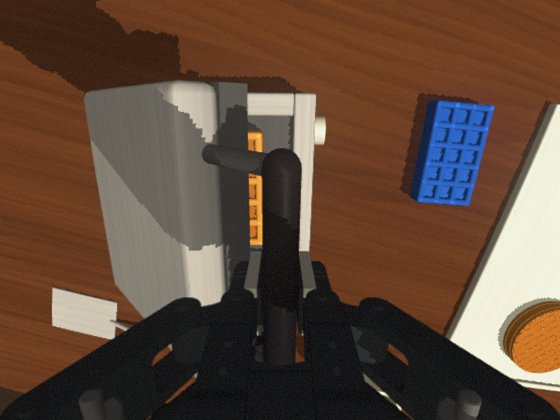

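Call:
play_rows --motion '[{"jaw": 1,"xyz": [-0.16,0.63,-0.56],"roll": 0},{"jaw": 1,"xyz": [-0.38,1.43,-1.28],"roll": 0},{"jaw": 1,"xyz": [-0.59,2.18,-2.05],"roll": 0},{"jaw": 1,"xyz": [-0.78,2.9,-2.85],"roll": 0},{"jaw": 1,"xyz": [-0.97,3.56,-3.7],"roll": 0},{"jaw": 1,"xyz": [-1.14,4.2,-4.56],"roll": 0},{"jaw": 1,"xyz": [-1.3,4.78,-5.47],"roll": 0},{"jaw": 1,"xyz": [-1.45,5.34,-6.4],"roll": 0}]' --grip_force 30

```text
time_s: 14.85
position: [0.4814, -0.0277, 0.2227]
eef_rot: [0.701, 0.101, -0.094, -0.699]
contact_force: [1.7, 1.4, 0.8]
grip_width: 0.0148
```

```bash
python3 - <<'E'
from h import *
d=shot('wrist','w11');s=sense(); print(s['time_s'],s['position'],s['grip_width'],s['contact_force'],s['moment'],s['qpos'].round(2))
E
```

```text
14.9 [ 0.4811505  -0.02702618  0.22141802] 0.015110866900685372 [ 5.61462969  0.69512653 -3.17168533] [-0.16546167 -0.94880296 -0.09722613] [-0.16 -0.15  1.92  0.    1.36 -2.01]
```

View pics/w11.png

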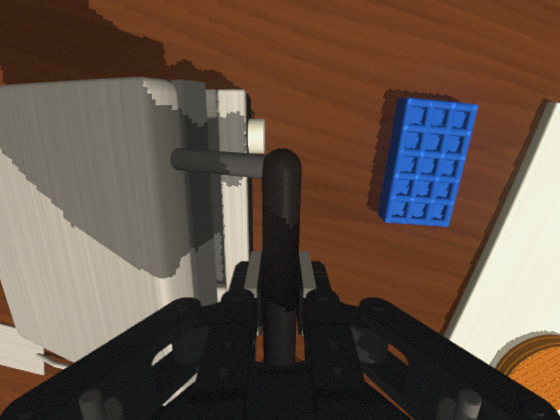

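Call:
play_rows --motion '[{"jaw": 1,"xyz": [-0.08,0.38,-0.77],"roll": 0},{"jaw": 1,"xyz": [-0.18,0.76,-1.55],"roll": 0},{"jaw": 1,"xyz": [-0.27,1.09,-2.35],"roll": 0},{"jaw": 1,"xyz": [-0.35,1.39,-3.17],"roll": 0},{"jaw": 1,"xyz": [-0.41,1.61,-3.79],"roll": 0},{"jaw": 1,"xyz": [-0.48,1.86,-4.63],"roll": 0},{"jaw": 1,"xyz": [-0.53,2.03,-5.26],"roll": 0},{"jaw": 1,"xyz": [-0.57,2.18,-5.9],"roll": 0}]' --grip_force 30

```text
time_s: 15.9
position: [0.4754, -0.0055, 0.162]
eef_rot: [0.701, 0.101, -0.094, -0.699]
contact_force: [1.7, -4.1, -1.5]
grip_width: 0.015
```

```bash
python3 - <<'E'
from h import *
s=sense(); print(s['time_s'],s['position'],s['grip_width'],s['contact_force'],s['moment'],s['qpos'].round(2))
E
```

```text
15.9 [ 0.47541349 -0.00546691  0.16198459] 0.015018024909709342 [ 1.71902419 -4.08357541 -1.52885808] [-1.17804851 -0.1234421  -0.1217549 ] [-0.12 -0.1   1.99 -0.    1.24 -1.97]
```

Call:
play_rows --motion '[{"jaw": 1,"xyz": [-0.02,0.06,-0.35],"roll": 0},{"jaw": 1,"xyz": [-0.04,0.12,-0.7],"roll": 0},{"jaw": 1,"xyz": [-0.05,0.18,-1.05],"roll": 0},{"jaw": 1,"xyz": [-0.07,0.24,-1.4],"roll": 0},{"jaw": 1,"xyz": [-0.08,0.28,-1.7],"roll": 0},{"jaw": 1,"xyz": [-0.09,0.31,-1.95],"roll": 0},{"jaw": 1,"xyz": [-0.09,0.33,-2.1],"roll": 0},{"jaw": 1,"xyz": [-0.09,0.34,-2.1],"roll": 0}]' --grip_force 30

```text
time_s: 16.9
position: [0.4752, -0.0025, 0.1444]
eef_rot: [0.702, 0.101, -0.094, -0.699]
contact_force: [-16.7, -5.6, 33.0]
grip_width: 0.0148
```

```bash
python3 - <<'E'
from h import *
s=sense(); print(s['time_s'],s['position'],s['grip_width'],s['contact_force'],s['moment'],s['qpos'].round(2))
for n in ['scene','top','wrist']: shot(n,n+'12')
a=cv2.resize(cv2.imread('pics/scene12.png')[190:330,120:300],None,fx=4,fy=4,interpolation=cv2.INTER_CUBIC); cv2.imwrite('pics/s12c.png',a)
E
```

```text
16.9 [ 0.47521003 -0.00253785  0.14436206] 0.01476249628536825 [-16.70832875  -5.60624055  32.99301427] [-0.81891714  2.65323108 -0.17587143] [-0.11 -0.08  2.   -0.    1.21 -1.96]
```

View pics/s12c.png

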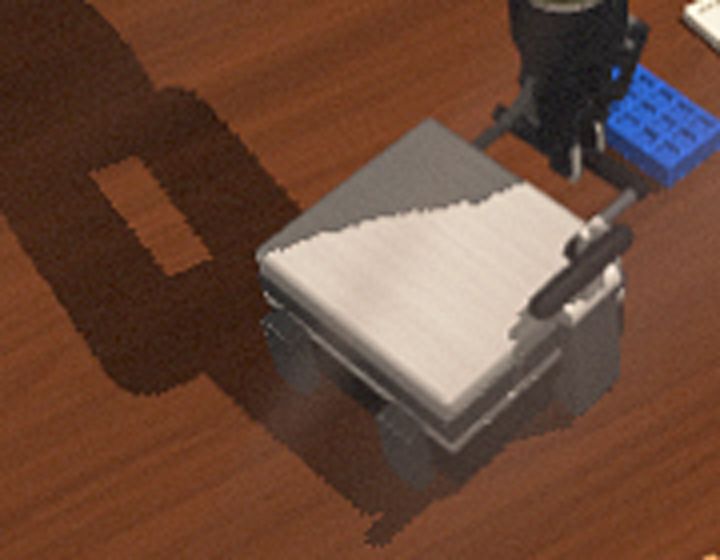

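View pics/wrist12.png

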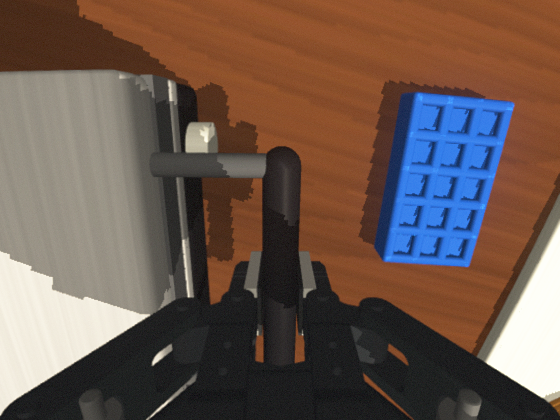

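Call:
play_rows --motion '[{"jaw": 1,"xyz": [0,0,-0.1],"roll": 0},{"jaw": 2,"xyz": [0,0,0],"roll": 0},{"jaw": 4.5,"xyz": [0,0,0],"roll": 0},{"jaw": 4.5,"xyz": [0,0,0],"roll": 0},{"jaw": 4.5,"xyz": [0,0,2],"roll": 0},{"jaw": 4.5,"xyz": [0,0,6],"roll": 0},{"jaw": 4.5,"xyz": [0,0,11],"roll": 0},{"jaw": 4.5,"xyz": [0,0,16],"roll": 0}]'

```text
time_s: 18.05
position: [0.4749, -0.0023, 0.3055]
eef_rot: [0.701, 0.101, -0.094, -0.699]
contact_force: [0.3, 0.8, 0.1]
grip_width: 0.045
```

```bash
python3 - <<'E'
from h import *
s=sense(); print(s['time_s'],s['position'],s['grip_width'],s['contact_force'],s['moment'],s['qpos'].round(2))
for n in ['scene','top','wrist']: shot(n,n+'13')
a=cv2.resize(cv2.imread('pics/scene13.png')[190:330,120:300],None,fx=4,fy=4,interpolation=cv2.INTER_CUBIC); cv2.imwrite('pics/s13c.png',a)
a=cv2.resize(cv2.imread('pics/top13.png')[90:270,250:450],None,fx=3,fy=3,interpolation=cv2.INTER_CUBIC); cv2.imwrite('pics/t13c.png',a)
E
```

```text
18.05 [ 0.47487868 -0.00233938  0.30546792] 0.04498031750073533 [0.26950319 0.82125618 0.07975973] [ 0.03832403 -0.01827605 -0.02569078] [-0.11 -0.22  1.83 -0.    1.53 -1.96]
```

View pics/s13c.png

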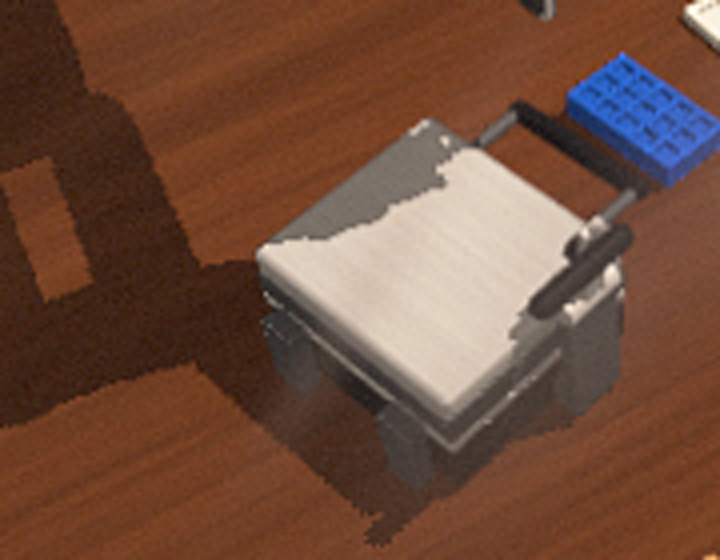

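View pics/wrist13.png

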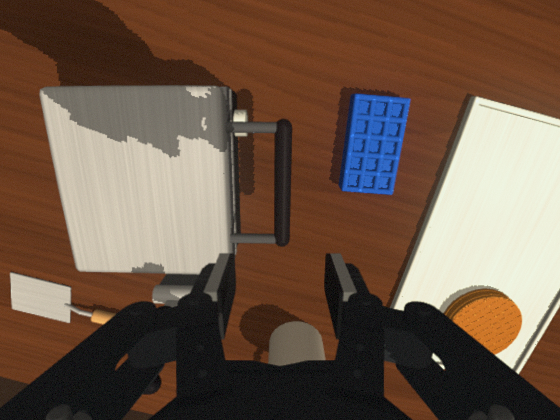

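View pics/t13c.png

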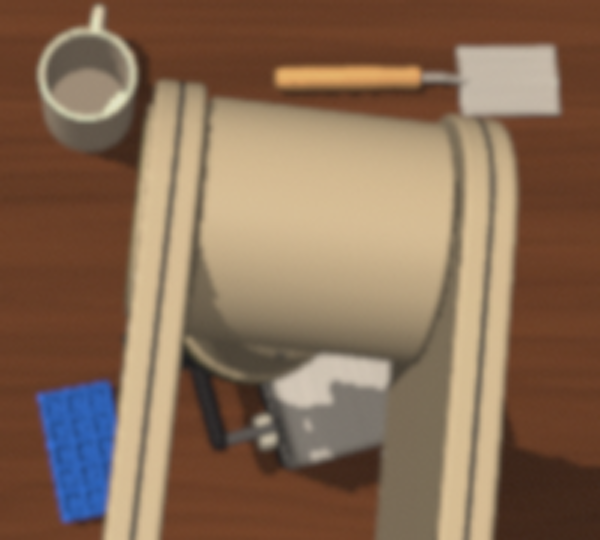

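Call:
play_rows --motion '[{"jaw": 5,"xyz": [1.5,-0.5,3],"roll": -10.5},{"jaw": 5,"xyz": [4,-2,4],"roll": -21},{"jaw": 5,"xyz": [7,-4,4],"roll": -31.5},{"jaw": 5,"xyz": [10,-6,4],"roll": -42},{"jaw": 5,"xyz": [13,-8,4],"roll": -52.5},{"jaw": 5,"xyz": [15,-9,4],"roll": -63},{"jaw": 5,"xyz": [16.8,-9.8,4],"roll": -73.5},{"jaw": 5,"xyz": [16.8,-9.8,4],"roll": -84}]'

```text
time_s: 19.2
position: [0.6451, -0.101, 0.3446]
eef_rot: [0.59, -0.396, 0.4, -0.579]
contact_force: [0.2, 0.1, -1.0]
grip_width: 0.05
```

Call:
play_rows --motion '[{"jaw": 5,"xyz": [0,0,0],"roll": -6},{"jaw": 5,"xyz": [0,0,-1],"roll": -6.2},{"jaw": 5,"xyz": [0,0,-1.5],"roll": -6.2},{"jaw": 5,"xyz": [0,0,-1.5],"roll": -6.2},{"jaw": 5,"xyz": [0,0,-1.5],"roll": -6.2},{"jaw": 5,"xyz": [0,0,-1.5],"roll": -6.2},{"jaw": 5,"xyz": [0,0,-1.5],"roll": -6.2},{"jaw": 5,"xyz": [0,0,-1.5],"roll": -6.2}]'

```text
time_s: 20.2
position: [0.6452, -0.1011, 0.3298]
eef_rot: [0.568, -0.427, 0.431, -0.556]
contact_force: [0.2, -0.5, -0.0]
grip_width: 0.0502
```

```bash
python3 - <<'E'
from fit import *
s=sense(); print(s['time_s'],s['position'],s['grip_width'],s['contact_force'],s['qpos'].round(2)); M=R.from_quat(s['eef_rot']).as_matrix(); print(np.degrees(np.arctan2(M[1,2],M[0,2])))
d=shot('wrist','w14')
p0,p1=np.load('iron.npy'),np.load('iron2.npy')
for p in (p0,p1):
  print('grip',pt(p,'c',(.038,-.08,.026)),[proj(d,pt(p,'c',(x,-.08,.026))).round(1).tolist() for x in (0,.038,.072)])
i=cv2.imread('pics/w14.png'); cv2.imwrite('pics/w14b.png',cv2.resize(i,None,fx=1.4,fy=1.4))
E
```

```text
20.2 [ 0.64515186 -0.10105426  0.32975981] 0.05017480318639545 [ 0.18303085 -0.51776938 -0.01607173] [-0.23  0.27  1.29 -0.02  1.59 -0.49]
15.2828677409582
grip [ 0.64057749 -0.09988735  0.19491735] [[274.9, 165.1], [275.5, 219.5], [275.9, 263.3]]
grip [ 0.6441358  -0.10238138  0.19491735] [[279.9, 170.1], [279.5, 224.0], [279.1, 267.3]]
```

View pics/w14b.png

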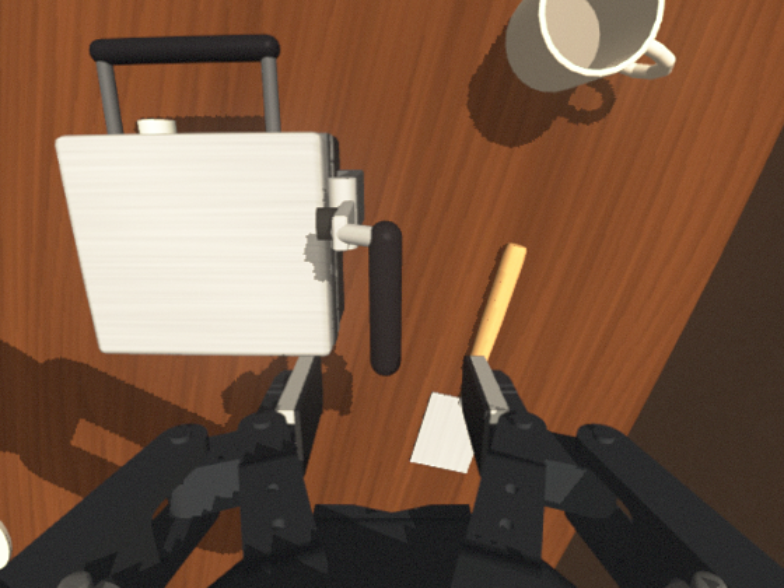

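Call:
play_rows --motion '[{"jaw": 5,"xyz": [-0.45,0.1,-2],"roll": 0},{"jaw": 5,"xyz": [-0.45,0.1,-5],"roll": 0},{"jaw": 5,"xyz": [-0.45,0.1,-7],"roll": 0},{"jaw": 5,"xyz": [-0.45,0.1,-7.8],"roll": 0},{"jaw": 4,"xyz": [-0.45,0.1,-7.8],"roll": 0},{"jaw": 2.5,"xyz": [-0.45,0.1,-7.8],"roll": 0},{"jaw": 2.2,"xyz": [-0.45,0.1,-7.8],"roll": 0},{"jaw": 2.2,"xyz": [-0.45,0.1,-7.8],"roll": 0}]' --grip_force 25

```text
time_s: 21.25
position: [0.6409, -0.1001, 0.2524]
eef_rot: [0.568, -0.427, 0.431, -0.556]
contact_force: [-0.0, -0.2, 0.0]
grip_width: 0.0221
```

```bash
python3 - <<'E'
from h import *
d=shot('wrist','w15');shot('scene','s15');s=sense(); print(s['time_s'],s['position'],s['grip_width'],s['contact_force'],s['qpos'].round(2))
a=cv2.imread('pics/w15.png');b=cv2.resize(cv2.imread('pics/s15.png')[190:330,140:320],(540,420),interpolation=cv2.INTER_CUBIC); cv2.imwrite('pics/ws15.png',cv2.resize(np.hstack([a,b]),(800,305)))
E
```

```text
21.35 [ 0.64073086 -0.10007954  0.25206448] 0.021842587425520435 [ 0.15524876 -0.21495142 -0.59038232] [-0.23  0.29  1.4  -0.02  1.45 -0.49]
```

View pics/ws15.png

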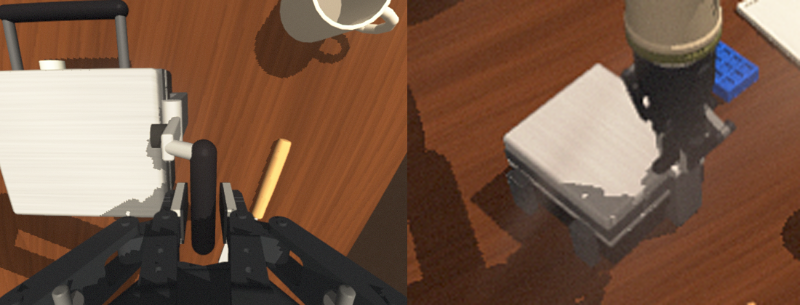

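Call:
play_rows --motion '[{"jaw": 1,"xyz": [0,0,0],"roll": 0},{"jaw": 1,"xyz": [0,0,0],"roll": 0},{"jaw": 1,"xyz": [0,0,0],"roll": 0},{"jaw": 1,"xyz": [0,0,0],"roll": 0},{"jaw": 1,"xyz": [0,0,0],"roll": 0},{"jaw": 1,"xyz": [0,0,0],"roll": 0},{"jaw": 1,"xyz": [0,0,0],"roll": 0},{"jaw": 1,"xyz": [0,0,0],"roll": 0}]' --grip_force 25

```text
time_s: 22.35
position: [0.6407, -0.1001, 0.2521]
eef_rot: [0.568, -0.427, 0.431, -0.556]
contact_force: [-1.2, -0.2, 1.2]
grip_width: 0.0152
```

```bash
python3 - <<'E'
from h import *
s=sense(); print(s['time_s'],s['position'],s['grip_width'],s['contact_force'])
psi=-1.302; u=np.array([-np.sin(psi),np.cos(psi)])
def off(t): return np.array([-.08*np.cos(t)+.026*np.sin(t), .08*np.sin(t)+.026*np.cos(t)])
t0=1.643
for t in np.r_[t0,np.arange(1.5,-.01,-.1)]:
    d=off(t)-off(t0); print(round(t,2),(np.r_[u*d[0],d[1]]*100).round(2))
E
```

```text
22.35 [ 0.64073697 -0.10008081  0.25205887] 0.015240477596721199 [-1.15725666 -0.21688423  1.15898016]
1.64 [0. 0. 0.]
1.5 [-1.1  -0.3   0.37]
1.4 [-1.9  -0.52  0.53]
1.3 [-2.7  -0.74  0.61]
1.2 [-3.51 -0.97  0.61]
1.1 [-4.32 -1.19  0.52]
1.0 [-5.11 -1.41  0.34]
0.9 [-5.89 -1.62  0.09]
0.8 [-6.63 -1.83 -0.24]
0.7 [-7.34 -2.02 -0.65]
0.6 [-8.01 -2.21 -1.13]
0.5 [-8.62 -2.38 -1.67]
0.4 [-9.18 -2.53 -2.28]
0.3 [-9.68 -2.67 -2.94]
0.2 [-10.12  -2.79  -3.65]
0.1 [-10.48  -2.89  -4.41]
-0.0 [-10.77  -2.97  -5.19]
```

Call:
play_rows --motion '[{"jaw": 1,"xyz": [-0.5,-0.14,0.2],"roll": 0},{"jaw": 1,"xyz": [-1.1,-0.3,0.37],"roll": 0},{"jaw": 1,"xyz": [-1.9,-0.52,0.53],"roll": 0},{"jaw": 1,"xyz": [-2.7,-0.74,0.61],"roll": 0},{"jaw": 1,"xyz": [-3.51,-0.97,0.61],"roll": 0},{"jaw": 1,"xyz": [-4.32,-1.19,0.52],"roll": 0},{"jaw": 1,"xyz": [-5.11,-1.41,0.34],"roll": 0},{"jaw": 1,"xyz": [-5.5,-1.52,0.22],"roll": 0}]' --grip_force 25

```text
time_s: 23.35
position: [0.5852, -0.1154, 0.2544]
eef_rot: [0.568, -0.427, 0.431, -0.556]
contact_force: [3.3, 3.6, 0.6]
grip_width: 0.0148
```

```bash
python3 - <<'E'
from h import *
d=shot('wrist','w16');s=sense(); print(s['time_s'],s['position'],s['grip_width'],s['contact_force'],s['moment'],s['qpos'].round(2))
E
```

```text
23.4 [ 0.58487938 -0.11550136  0.25410827] 0.014789393638248471 [-0.06374627  1.21686498  6.25179565] [ 0.43206704 -0.17794255  0.00789178] [-0.27  0.15  1.56 -0.02  1.44 -0.54]
```

View pics/w16.png

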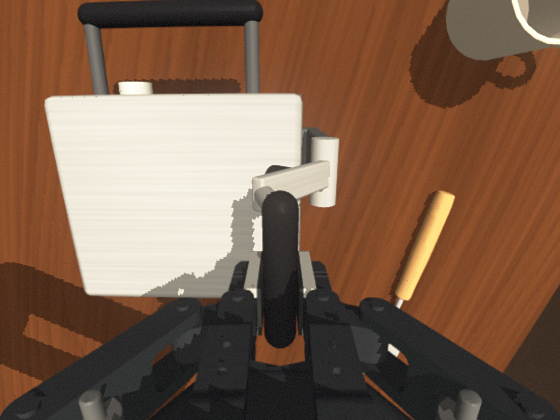

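Call:
play_rows --motion '[{"jaw": 1,"xyz": [-0.31,-0.08,-0.12],"roll": 0},{"jaw": 1,"xyz": [-1.05,-0.29,-0.45],"roll": 0},{"jaw": 1,"xyz": [-1.76,-0.48,-0.86],"roll": 0},{"jaw": 1,"xyz": [-2.43,-0.67,-1.34],"roll": 0},{"jaw": 1,"xyz": [-3.04,-0.84,-1.88],"roll": 0},{"jaw": 1,"xyz": [-3.6,-0.99,-2.49],"roll": 0},{"jaw": 1,"xyz": [-4.1,-1.13,-3.15],"roll": 0},{"jaw": 1,"xyz": [-4.54,-1.25,-3.86],"roll": 0}]' --grip_force 25

```text
time_s: 24.4
position: [0.5393, -0.1281, 0.2151]
eef_rot: [0.568, -0.427, 0.431, -0.556]
contact_force: [6.7, 1.3, 0.8]
grip_width: 0.015
```

```bash
python3 - <<'E'
from h import *
d=shot('wrist','w17');s=sense(); print(s['time_s'],s['position'],s['grip_width'],s['contact_force'],s['moment'],s['qpos'].round(2))
E
```

```text
24.45 [ 0.53874326 -0.12817002  0.21387031] 0.014839617001262056 [ 7.42099405 -1.19450558 -0.25208739] [ 0.00957406 -1.37427598 -0.0106712 ] [-0.32  0.07  1.72 -0.02  1.35 -0.58]
```

View pics/w17.png

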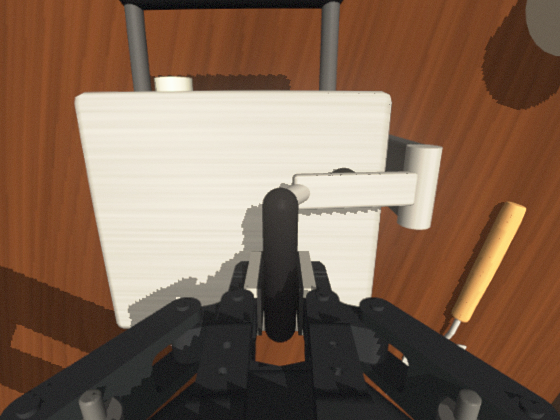

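Call:
play_rows --motion '[{"jaw": 1,"xyz": [-0.1,-0.03,-0.25],"roll": 0},{"jaw": 1,"xyz": [-0.2,-0.06,-0.5],"roll": 0},{"jaw": 1,"xyz": [-0.29,-0.08,-0.75],"roll": 0},{"jaw": 1,"xyz": [-0.36,-0.1,-1],"roll": 0},{"jaw": 1,"xyz": [-0.42,-0.12,-1.2],"roll": 0},{"jaw": 1,"xyz": [-0.45,-0.13,-1.37],"roll": 0},{"jaw": 1,"xyz": [-0.45,-0.13,-1.45],"roll": 0},{"jaw": 1,"xyz": [-0.45,-0.13,-1.5],"roll": 0}]' --grip_force 25

```text
time_s: 25.45
position: [0.5356, -0.1294, 0.2043]
eef_rot: [0.567, -0.426, 0.432, -0.557]
contact_force: [-11.0, 8.4, 40.0]
grip_width: 0.0148
```

```bash
python3 - <<'E'
from h import *
d=shot('wrist','w18');s=sense(); print(s['time_s'],s['position'],s['grip_width'],s['contact_force'],s['moment'],s['qpos'].round(2))
E
```

```text
25.5 [ 0.53553726 -0.12940294  0.20437416] 0.014912278434781493 [-10.94078384   7.41070125  38.84363419] [ 1.30238447  1.89110524 -0.13509941] [-0.32  0.07  1.74 -0.02  1.33 -0.58]
```

View pics/w18.png

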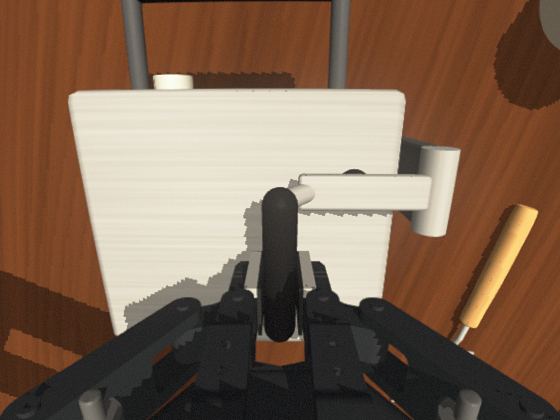

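Call:
play_rows --motion '[{"jaw": 1,"xyz": [0,0,-0.1],"roll": 0},{"jaw": 2,"xyz": [0,0,0],"roll": 0},{"jaw": 4.5,"xyz": [0,0,0],"roll": 0},{"jaw": 4.5,"xyz": [0,0,0],"roll": 0},{"jaw": 4.5,"xyz": [0,0,1],"roll": 0},{"jaw": 4.5,"xyz": [0,0,4],"roll": 0},{"jaw": 4.5,"xyz": [0,0,8],"roll": 0},{"jaw": 4.5,"xyz": [0,0,13],"roll": 0}]'

```text
time_s: 26.5
position: [0.535, -0.1293, 0.3352]
eef_rot: [0.568, -0.427, 0.431, -0.556]
contact_force: [0.9, 0.4, 0.8]
grip_width: 0.0449
```

```bash
python3 - <<'E'
from fit import *
s=sense(); print(s['time_s'],s['position'],s['contact_force'])
for n in ['scene','wrist']: shot(n,n+'19')
x0,y0=170,200
a=cv2.resize(cv2.imread('pics/scene19.png')[y0:y0+120,x0:x0+130],None,fx=6,fy=5,interpolation=cv2.INTER_CUBIC); cv2.imwrite('pics/s19c.png',a)
S=load('scene19');W=load('wrist19')
for p in (np.load('iron.npy'),np.load('iron2.npy')):
  for th in (0,.05,.1):
    P=p.copy();P[4]=th;P[3]=0
    f=lambda d:[proj(d,pt(P,'c',(x,-.08,.026))).round(1).tolist() for x in (-.004,.076)]
    print(th,f(S),[( (a[0]-x0)*6,(a[1]-y0)*5) for a in f(S)],f(W))
  for th in (0,.02,.05):
    P[3]=th; print('lid',th,[proj(S,pt(P,'l',(-.217,y,.026))).round(1).tolist() for y in(-.06,.06)],[proj(W,pt(P,'l',(-.217,y,.026))).round(1).tolist() for y in(-.06,.06)])
E
```

```text
26.5 [ 0.53496088 -0.12928323  0.33520142] [0.93935729 0.39000878 0.77733361]
0 [[243.2, 238.2], [220.1, 257.5]] [(439.19999999999993, 190.99999999999994), (300.59999999999997, 287.5)] [[274.5, 145.8], [275.4, 232.4]]
0.05 [[243.5, 237.4], [220.3, 256.7]] [(441.0, 187.00000000000003), (301.80000000000007, 283.49999999999994)] [[276.1, 146.4], [276.9, 234.0]]
0.1 [[243.8, 236.7], [220.5, 256.1]] [(442.80000000000007, 183.49999999999994), (303.0, 280.5000000000001)] [[278.0, 147.0], [278.6, 235.7]]
lid 0 [[247.7, 215.9], [279.9, 236.8]] [[184.6, 33.7], [313.0, 32.2]]
lid 0.02 [[247.5, 215.0], [279.8, 235.9]] [[183.3, 33.4], [313.5, 31.9]]
lid 0.05 [[247.1, 213.6], [279.5, 234.5]] [[181.3, 33.1], [314.2, 31.6]]
0 [[243.6, 239.3], [220.1, 258.4]] [(441.59999999999997, 196.50000000000006), (300.59999999999997, 291.9999999999999)] [[278.4, 148.0], [277.9, 234.2]]
0.05 [[243.9, 238.5], [220.3, 257.7]] [(443.40000000000003, 192.5), (301.80000000000007, 288.49999999999994)] [[280.0, 148.7], [279.3, 235.9]]
0.1 [[244.2, 237.8], [220.6, 257.1]] [(445.19999999999993, 189.00000000000006), (303.59999999999997, 285.5000000000001)] [[282.0, 149.4], [281.1, 237.7]]
lid 0 [[248.7, 216.8], [280.6, 238.2]] [[189.6, 34.5], [317.9, 35.0]]
lid 0.02 [[248.4, 215.9], [280.5, 237.3]] [[188.3, 34.2], [318.4, 34.7]]
lid 0.05 [[248.0, 214.5], [280.2, 235.9]] [[186.4, 34.0], [319.2, 34.5]]
```

View pics/s19c.png

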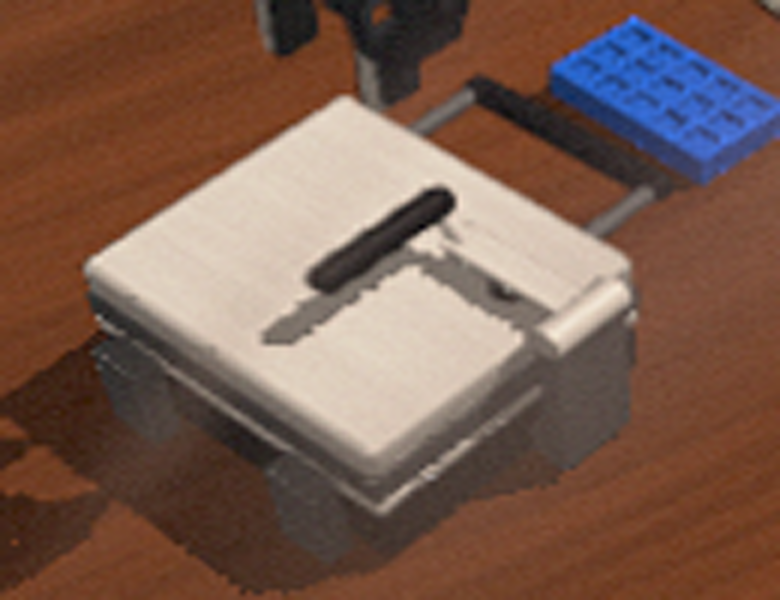

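View pics/wrist19.png

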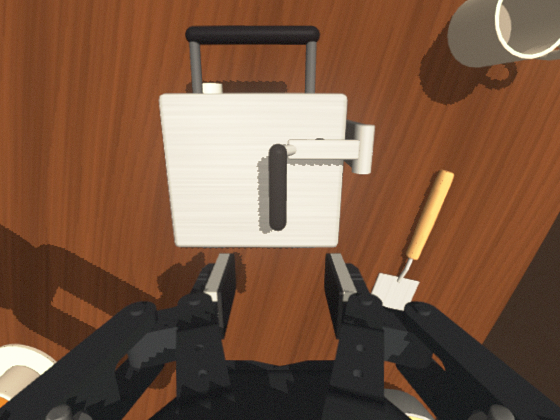

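Call:
play_rows --motion '[{"jaw": 0,"xyz": [0,0,0],"roll": 0},{"jaw": 0,"xyz": [0,0,0],"roll": 0},{"jaw": 0,"xyz": [0,0,-3],"roll": 0},{"jaw": 0,"xyz": [0,0,-6],"roll": 0},{"jaw": 0,"xyz": [0,0,-8],"roll": 0},{"jaw": 0,"xyz": [0,0,-9],"roll": 0},{"jaw": 0,"xyz": [0,0,-9.5],"roll": 0},{"jaw": 0,"xyz": [0,0,-9.8],"roll": 0}]'

```text
time_s: 27.6
position: [0.5381, -0.1303, 0.245]
eef_rot: [0.566, -0.422, 0.436, -0.558]
contact_force: [0.5, 0.4, -0.9]
grip_width: 0.0
```

Call:
play_rows --motion '[{"jaw": 0,"xyz": [0,0,-0.2],"roll": 0},{"jaw": 0,"xyz": [0,0,-0.4],"roll": 0},{"jaw": 0,"xyz": [0,0,-0.6],"roll": 0},{"jaw": 0,"xyz": [0,0,-0.8],"roll": 0},{"jaw": 0,"xyz": [0,0,-0.9],"roll": 0},{"jaw": 0,"xyz": [0,0,-1],"roll": 0},{"jaw": 0,"xyz": [0,0,-1],"roll": 0},{"jaw": 0,"xyz": [0,0,-1],"roll": 0}]'

```text
time_s: 28.6
position: [0.5381, -0.1303, 0.2351]
eef_rot: [0.566, -0.422, 0.436, -0.558]
contact_force: [-0.2, -0.6, 0.2]
grip_width: 0.0001
```

Call:
play_rows --motion '[{"jaw": 0,"xyz": [-0.25,0.1,-0.3],"roll": 0},{"jaw": 0,"xyz": [-0.25,0.1,-0.6],"roll": 0},{"jaw": 0,"xyz": [-0.25,0.1,-0.75],"roll": 0},{"jaw": 0,"xyz": [-0.25,0.1,-0.85],"roll": 0},{"jaw": 0,"xyz": [-0.25,0.1,-0.95],"roll": 0},{"jaw": 0,"xyz": [-0.25,0.1,-1.05],"roll": 0},{"jaw": 0,"xyz": [-0.25,0.1,-1.05],"roll": 0},{"jaw": 0,"xyz": [-0.25,0.1,-1.05],"roll": 0}]'

```text
time_s: 29.6
position: [0.5356, -0.1293, 0.2246]
eef_rot: [0.566, -0.422, 0.436, -0.558]
contact_force: [0.4, 0.6, 0.3]
grip_width: -0.0
```

Call:
play_rows --motion '[{"jaw": 0,"xyz": [0,0,-0.05],"roll": 0},{"jaw": 0,"xyz": [0,0,-0.1],"roll": 0},{"jaw": 0,"xyz": [0,0,-0.15],"roll": 0},{"jaw": 0,"xyz": [0,0,-0.2],"roll": 0},{"jaw": 0,"xyz": [0,0,-0.2],"roll": 0},{"jaw": 0,"xyz": [0,0,-0.2],"roll": 0},{"jaw": 0,"xyz": [0,0,-0.2],"roll": 0},{"jaw": 0,"xyz": [0,0,-0.2],"roll": 0}]'

```text
time_s: 30.6
position: [0.5357, -0.1294, 0.2235]
eef_rot: [0.566, -0.422, 0.436, -0.558]
contact_force: [-2.7, 1.7, 6.8]
grip_width: 0.0004
```

Call:
play_rows --motion '[{"jaw": 0,"xyz": [0,0,1],"roll": 0},{"jaw": 0,"xyz": [0,0,4],"roll": 0},{"jaw": 0,"xyz": [0,0,9],"roll": 0},{"jaw": 0,"xyz": [-2,4,13],"roll": 0},{"jaw": 0,"xyz": [-5,9,14],"roll": 0},{"jaw": 0,"xyz": [-9,14,14],"roll": 0},{"jaw": 0,"xyz": [-12,18,14],"roll": 0},{"jaw": 0,"xyz": [-12,18,14],"roll": 0}]'

```text
time_s: 31.6
position: [0.4144, 0.0529, 0.3645]
eef_rot: [0.566, -0.42, 0.435, -0.56]
contact_force: [0.1, -0.7, 0.0]
grip_width: -0.0
```

```bash
python3 - <<'E'
from fit import *
s=sense(); print(s['time_s'],s['position'],s['contact_force'])
for n in ['scene','top']: shot(n,n+'20')
a=cv2.resize(cv2.imread('pics/top20.png'),(560,420)); cv2.imwrite('pics/t20.png',a)
E
```

```text
31.6 [0.41436645 0.05288261 0.36445483] [ 0.09030452 -0.66286024  0.02266833]
```

View pics/scene20.png

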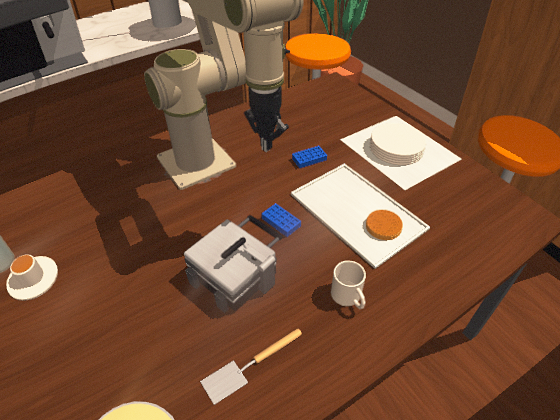

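View pics/top20.png

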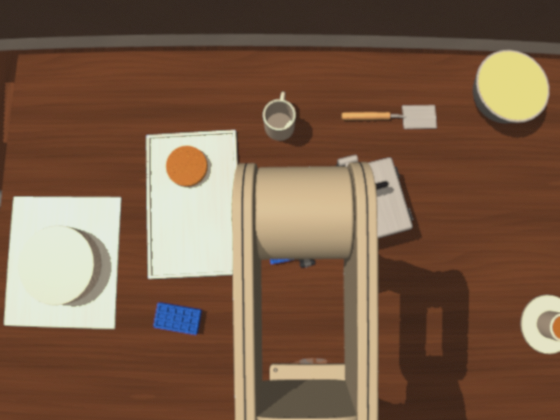

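All is in place: the lid and clamp are down, and the wafers, mug and spatula sit at the same pixels as at the start. The arm is clear, so I am handing in.

```bash
python3 -c "
from rig import *
print(close_job())"
```

```text
the job is handed in; nothing more can be done
None
```

The waffle is lying flat on the lower plate, released inside the rim. I lowered the lid closed while holding its handle all the way down, then swung the clamp down over it. I handed the job in at about 31.6 s.

**Last checks:**
- **Waffle:** the wrist picture after release showed it flat and inside the rim. It is under the lid now and was not seen again.
- **Lid:** the camera view matches fully closed, and lowering stopped against a firm stop (33 N). The gripper stopped about 3 mm higher than my model said, most likely because the bar slid a little in the pads.
- **Clamp:** it also stopped about 4 mm high while held, with the wrist force reading about 40 N vertically. I then pressed on the grip bar from above. Contact came at about 151 mm, which is where its top should be when fully down, and it did not give at 7 N.
- **Everything else:** in the last pictures the wafers, mug and spatula are where they started, and the robot touches nothing. In the last top picture the arm partly hid one blue look-alike and part of the iron, but both show in the scene picture.

**Disagreement:** the iron's position from the fixed cameras and from the wrist camera differed by about 3 mm. That was well within the clearances for every step.

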